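# Index the rotary table and clamp it

## Task

Without gripping or lifting anything, push on a spoke of the rotary indexing table with a fingertip until the yellow-tipped spoke points at the green-capped post. Then push the red-tipped clamp lever round against its red stop pin so that the table is locked there. Push gently, leave the brass blank sitting in the chuck, and leave everything else on the bench where it is.

Things in the scene. Friction and masses are not known exactly. Their poses are not given: they have to be found in the camera images.
- base: Grey base plate of the indexing table, fixed to the bench, 330 x 410 mm and 20 mm thick. Origin on the bench under the axis of rotation, z up; the plate reaches 165 mm to its +x and -x, 175 mm to its +y and 235 mm to its -y. On it stands a green round housing, radius 92 mm, top 72 mm above the bench, and the spoked chuck turns on top of that.
- axis (a point): Point on the vertical axis of rotation, at the height of the centre line of the spokes (100 mm above the bench). The turning steel chuck has a radius of 62 mm and stands 73 to 107 mm above the bench; its three dark jaws reach up to 121 mm.
- spokes (a joint): Angle of the spoked chuck, rad, growing anticlockwise seen from above; 0 when the yellow-tipped spoke points along the base's +x. It turns either way from where it starts by more than half a turn, with stiff friction (0.25 N m), and stays where it is left. Pushing any of its four spokes turns all four.
- yellow_tip (a point): Centre of the yellow ball at the end of the pointing spoke, 114 mm from the axis, 100 mm above the bench. Four level steel spokes, 14 mm thick, stick out of the chuck at right angles, clear from radius 62 mm to 101 mm, each ending in a 26 mm ball: one yellow, three black.
- aim (a point): Empty point in line with the yellow-tipped spoke, 155 mm from the axis, 100 mm above the bench: where that spoke points. It stands straight above the green post when the table is set.
- green_top (a point): Top centre of the green-capped post, 68 mm above the bench, 155 mm from the axis. Steel post of 14 mm with a green cap of 25 mm diameter, fixed.
- blue_top (a point): The same post with a blue cap: another station, not wanted now.
- white_top (a point): The same post with a white cap: another station, not wanted now.
- clamp (a joint): Angle of the clamp lever, rad: near 0 (0 to 0.25) loose, at the start; grows anticlockwise seen from above; 1.1 against its red stop pin, locked. The bar then rests beside the red pin. Light friction (0.15 N m), stays where it is left.
- clamp_pivot (a point): Pivot of the clamp lever, vertical axis, at the height of the bar (75 mm above the bench), 190 mm to the base's -y. Hub radius 16 mm on a round pedestal of radius 22 mm whose top is 62 mm above the bench. The two stop pins stand 35 mm from the pivot, tops 86 mm above the bench; outside 45 mm from the pivot the bar is clear.
- clamp_tip (a point): Centre of the red 26 mm ball at the end of the clamp lever: level steel bar 13 mm thick, ball centre 87 mm from the pivot, 75 mm above the bench.
- blank_mid (a point): Centre of the loose brass blank (stepped disc, 56 mm diameter below, 36 mm above, 32 mm high) that sits between the chuck's jaws on the axis, its top 139 mm above the bench. It must stay there.
- spare: Loose aluminium cylinder, 40 mm diameter, 50 mm high, standing on a corner of the base plate. Origin under its centre. Leave alone.
- collar: Loose dark steel collar, 44 mm outside, 30 mm high, on the base plate. Origin under its centre. Leave alone.
- oil: Orange oil bottle, 56 mm diameter, 130 mm high, standing on the bench. Origin under its centre. Leave alone.
- jar: Glass jar with steel lid, 60 mm diameter, 75 mm high. Origin under its centre. Leave alone.
- mug: Blue mug, 80 mm diameter, 90 mm high. Origin under its centre. Leave alone.
- wrench: Steel wrench lying on the bench. Leave alone.
- driver: Screwdriver lying on the bench. Leave alone.

How it is judged:
By the outcome, as a careful person would: the job done as asked, in the order asked, and still so for the second after the job is handed in, with the robot touching nothing.
It also fails if it takes over 64 s, if anything falls off the work surface, if the arm or the gripper's body presses on something with over 40 N, if the wrist force passes 120 N, or if a joint passes its speed limit or range.

## Robot

A 6-joint arm with a two-finger parallel gripper is mounted at the origin on the work surface. World frame = base frame: x ahead of the robot, y to its left, z up, the work surface at z = 0. Lengths are in mm, angles in rad, forces in N, time in s.
With the tool pointing down it reaches from about 350 to 975 mm from the base axis. Payload 7.1 kg.
Tool frame: the origin (TCP) lies on the mounting face of the last link; the fingertips stand 182 mm ahead of it and the grasp point (between the pads) lies 163 mm ahead of it (ctrl.tcp_to_tips is the distance from the TCP to the fingertips, in mm); z points along the fingers, y is the direction in which the jaws open and shut (so a half turn about z gives the same grasp; the last joint's range is limited). The gripper opens to 88 mm and grips with 3 to 60 N. Pads are 20 mm wide; open, the fingers measure 115 mm over their backs; the gripper's body (75 mm by 178 mm) begins 61 mm behind the grasp point.
Start: joints at [1.329, 0.423, 1.63, -0, 1.089, -0.019], TCP at [138.07, 609.543, 404.675] pointing down, gripper open.
Joint ranges: [-3, 3], [-0.9, 2.11], [0.09, 2.58], [-1.31, 4.45], [0.11, 2.69], [-2.54, 2.54]. Speed limits (rad/s): [2.39, 2.39, 3.01, 3.14, 3.14, 3.14].

## Interface

Orientations are given as a rotation vector (axis times angle).
In Python, from workcell import ctrl gives the robot as it stands. The module is installed in compiled form; this text tells all that it offers.
- The arm moves only by the tool send_rows, never from a script. Its argument "commands" is a list of rows, each an object with "translation": the shift along the world's x, y, z normalised to -1 to 1, where 1 is 0.1 m, a list of three; "twist": the turn, a rotation vector about the world's x, y, z normalised to -1 to 1, where 1 is 0.5 rad, a list of three. A call has exactly 10 rows; each row is the pose to reach, as a shift and turn from the pose commanded when the call began; what a row does not reach only later rows make up. A row lasts 1/10 s, in which the tool goes at most 50 mm and 8.59 degrees, less where a joint would pass 70% of its speed; a pose out of reach is approached as far as the arm can. A call with a number of a shift or a turn outside -1 to 1 is refused whole. A call with a gripper value outside its range is refused whole. "grip" is the closure, from -1 (fully open) to 1 (shut), set as the call begins (left out, the last holds). The fingers move at their own pace and stop on an object; the grip force is fixed at half the most. Time passes only in rows, so rows that repeat a pose let the fingers close, or fill a call up. It gives the time, the measured TCP pose, the force and the opening at its end, in the units of the state.
- ctrl.get_obs(): the state, without advancing time (a new reading comes with each control period).
- ctrl.get_image(name): name is "scene" or "top" or "wrist"; returns a dict with "img" (480x640x3 uint8, red, green, blue), "intrinsics" (3x3 intrinsics, pixels), "cam_to_world" (4x4, takes a point from camera to world coordinates). Camera axes: x right, y down, z forward; pixel columns grow to the right and rows downward; lengths in mm; the calibration is good to about 2 mm. The wrist camera is an equidistant fisheye: a pixel r from the principal point sees the ray r / f radians off the axis. A picture is of the moment at which its call begins. There is no depth.
- ctrl.close_job(): hands the job in, once; it reports no verdict.
The state is a dict: "t": time; "qpos": joint angles; "qvel": joint speeds; "joint_torque": joint torques, N m; "ee_pos": TCP position; "orientation": TCP orientation; "ft_force": force on the tool from outside, world axes, zero at the start; "moment": the same for the moment, N m; "width": finger opening in mm.
Only numpy, scipy, OpenCV 4.12 (cv2) and the standard library are available. Lean on these libraries where they do the work, as an engineer would, in place of code of your own. Each camera call takes 0.05 s, during which the arm holds its last target. There are 200 camera calls.

## Working session

There is one attempt and no reset: what is moved stays moved. The work goes in short steps, Python scripts to look and compute and a tool call to move; the robot and the scene stay as the last step left them, time stands still between calls to the robot, and variables do not carry over. Pictures are saved under pics/ and viewed, about 8 in all and at most 12, crops included, and the job is handed in when it is done.

Besides the shell and the picture viewer there is one more tool, called as name([rows], argument=value, ...), one row to a line, values as JSON. send_rows: Moves the arm, as the interface text tells. Its arguments: {"type":"object","properties":{"commands":{"type":"array","items":{"type":"object","properties":{"translation":{"type":"array","items":{"type":"number"}},"twist":{"type":"array","items":{"type":"number"}}}}},"grip":{"type":"number"}},"required":["commands"]}

```bash
mkdir -p pics; python3 - <<'E'
from workcell import ctrl
import cv2
for n in("top","scene"):
    d=ctrl.get_image(n); cv2.imwrite(f"pics/{n}0.png",d["img"][:,:,::-1]); print(n,d["intrinsics"].tolist(),d["cam_to_world"].round(4).tolist())
print(ctrl.get_obs())
E
```

```text
top [[567.4472014220117, 0.0, 322.6839022579406], [0.0, 567.4472014220117, 236.2745665993649], [0.0, 0.0, 1.0]] [[0.0132, -0.9907, 0.1353, 374.8955], [-0.9999, -0.0116, 0.0128, -33.4948], [-0.0112, -0.1354, -0.9907, 1601.2127], [0.0, 0.0, 0.0, 1.0]]
scene [[576.2085741869569, 0.0, 310.44819514712935], [0.0, 576.2085741869569, 235.9931594702452], [0.0, 0.0, 1.0]] [[0.4838, 0.763, -0.4287, 1207.5924], [0.8752, -0.4169, 0.2455, -342.3234], [0.0086, -0.494, -0.8694, 1315.2311], [0.0, 0.0, 0.0, 1.0]]
{'t': 0.1, 'qpos': array([ 1.32900906e+00,  4.23774386e-01,  1.63062363e+00, -3.06077977e-05,
        1.08859275e+00, -1.89898685e-02]), 'qvel': array([-0.00026369, -0.00083678, -0.00206598, -0.00047493,  0.00223424,
       -0.00047952]), 'joint_torque': array([-1.39382755e-04, -5.45616174e+01, -2.74329650e+01,  6.45924895e-02,
        1.87741360e-02, -6.91199853e-05]), 'ee_pos': array([138.00979362, 609.30877671, 403.9690778 ]), 'orientation': array([-3.49206452e-01, -3.12196752e+00,  2.18293808e-03]), 'ft_force': array([-0.44898772, -0.37787562,  0.08621963]), 'moment': array([-0.00291152, -0.00881791, -0.01949021]), 'width': 88.11812440004717}
```

View pics/top0.png

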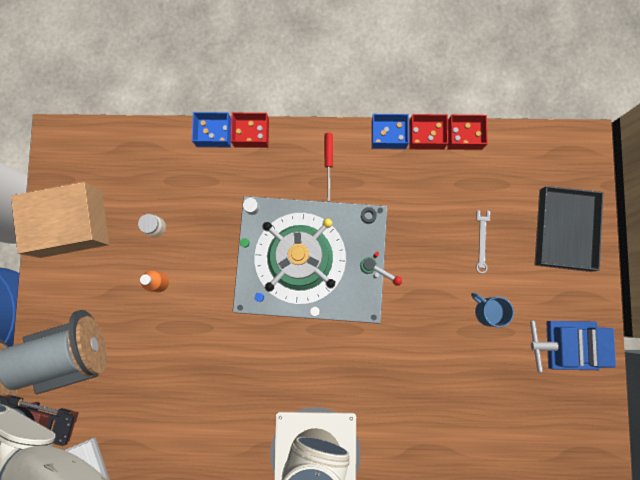

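View pics/scene0.png

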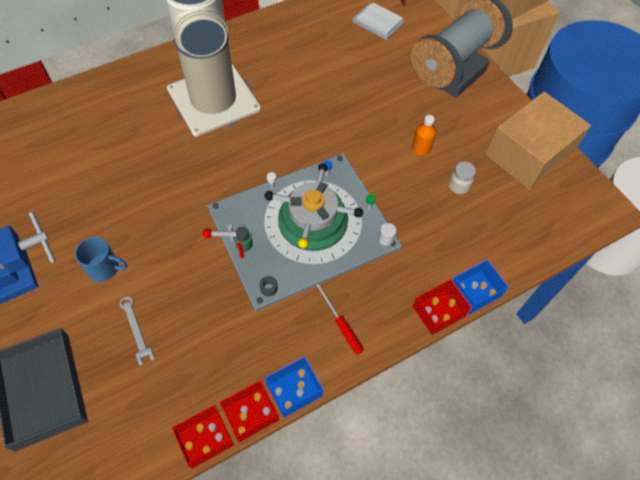

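The top view shows the table axis near (298,254), yellow ball at (328,223), green cap at (244,242), blue at (259,297), white at (315,311), clamp pivot at (368,265) and red ball at (397,281). Next I'll get metric positions and a zoomed crop.

```bash
cat > h.py <<'E'
import numpy as np, cv2
from workcell import ctrl
def ray(d,u,v,z):
    K,T=d["intrinsics"],d["cam_to_world"]
    r=T[:3,:3]@np.linalg.solve(K,[u,v,1]); o=T[:3,3]
    return (o+r*(z-o[2])/r[2])[:2]
def proj(d,p):
    K,T=d["intrinsics"],d["cam_to_world"]
    c=K@(T[:3,:3].T@(np.array(p)-T[:3,3])); return c[:2]/c[2]
def blob(img,lo,hi,near,R=14):
    h=cv2.cvtColor(img,cv2.COLOR_RGB2HSV); m=cv2.inRange(h,np.array(lo),np.array(hi))
    k=np.zeros_like(m); cv2.circle(k,tuple(int(round(x)) for x in near),R,255,-1); m&=k
    n,l,s,c=cv2.connectedComponentsWithStats(m)
    if n<2: return None
    i=1+np.argmax(s[1:,4]); return c[i],s[i,4]
E
python3 - <<'E'
from h import *
d=ctrl.get_image("top"); im=d["img"]
for n,lo,hi,near,z in [("yellow",(22,120,120),(35,255,255),(328,223),100),("green",(50,120,60),(80,255,255),(244,242),68),("blue",(100,120,80),(125,255,255),(259,297),68),("white",(0,0,200),(180,60,255),(315,311),68),("redtip",(0,150,100),(8,255,255),(397,281),75),("pin",(0,150,100),(8,255,255),(375,254),86),("brass",(15,100,100),(28,255,255),(298,253),139)]:
    b=blob(im,lo,hi,near,10); print(n,b, ray(d,*b[0],z).round(1) if b else 0)
for n,p in [("blackA",(267,227)),("blackB",(269,287)),("blackC",(331,284))]: print(n,ray(d,*p,100).round(1))
print("pivot",ray(d,368,265,75).round(1))
for p in [(244,197),(387,206),(380,323),(234,312)]: print("corner",ray(d,*p,20).round(1))
cv2.imwrite("pics/c.png",cv2.resize(im[185:335,220:420],None,fx=4,fy=4,interpolation=cv2.INTER_CUBIC)[:,:,::-1])
E
```

```text
yellow (array([327.38888889, 222.38888889]), np.int32(54)) [617.5 -26.1]
green (array([244.17857143, 242.30357143]), np.int32(56)) [565.1 200.3]
blue (array([258.90769231, 296.90769231]), np.int32(65)) [417.5 155.8]
white (array([314.33823529, 310.94117647]), np.int32(68)) [382.    6.1]
redtip (array([397.36923077, 280.53846154]), np.int32(65)) [ 465.8 -215.6]
pin (array([376.35714286, 253.78571429]), np.int32(14)) [ 536.1 -158.4]
brass (array([297.99676375, 253.18770227]), np.int32(309)) [529.5  48.9]
blackA [603.2 135.5]
blackB [443.  125.9]
blackC [453.  -37.7]
pivot [ 506.6 -136.8]
corner [700.9 212.3]
corner [ 679.3 -193.8]
corner [ 351.7 -173.9]
corner [376.4 229.6]
```

View pics/c.png

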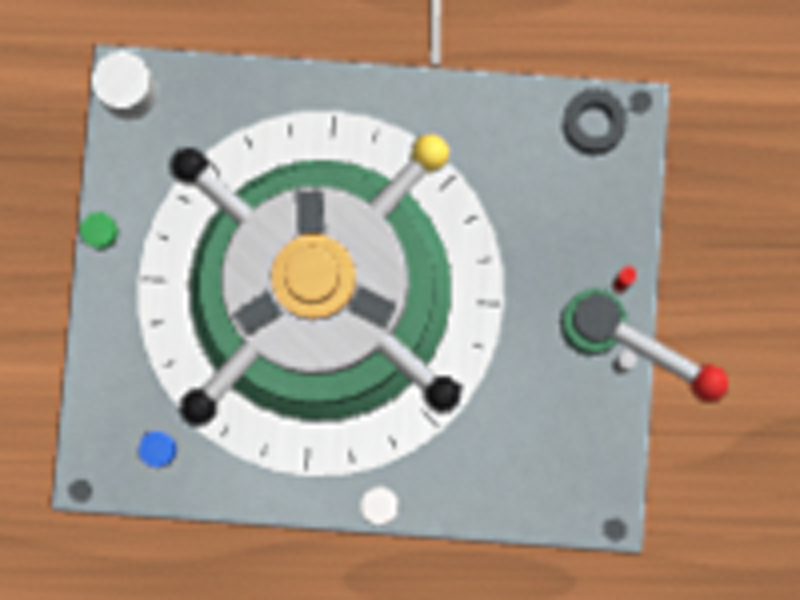

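Found so far: axis ≈ (529,49), yellow at -40.3°, green at 76.6°, so the table needs about +117° anticlockwise. I'll push the black spoke at 49.7° from its clockwise side, with closed fingers at r≈85 and the tool turning along with it. First the approach, carried at the current height.

send_rows([
  {"translation": [0.078,-0.087,0],"twist": [0,0,-0.083]},
  {"translation": [0.156,-0.175,0],"twist": [0,0,-0.165]},
  {"translation": [0.234,-0.262,0],"twist": [0,0,-0.248]},
  {"translation": [0.312,-0.35,0],"twist": [0,0,-0.33]},
  {"translation": [0.39,-0.437,0],"twist": [0,0,-0.413]},
  {"translation": [0.468,-0.524,0],"twist": [0,0,-0.496]},
  {"translation": [0.546,-0.612,0],"twist": [0,0,-0.578]},
  {"translation": [0.624,-0.699,0],"twist": [0,0,-0.661]},
  {"translation": [0.702,-0.787,0],"twist": [0,0,-0.743]},
  {"translation": [0.78,-0.874,0],"twist": [0,0,-0.826]},
], grip=1)

```text
t: 1.15
ee_pos: [216.7, 521.4, 404.7]
orientation: [-0.987, -2.982, 0.0]
ft_force: [0.5, 0.2, -0.5]
width: 11.5
```

send_rows([
  {"translation": [0.078,-0.087,0],"twist": [0,0,-0.083]},
  {"translation": [0.156,-0.175,0],"twist": [0,0,-0.165]},
  {"translation": [0.234,-0.262,0],"twist": [0,0,-0.248]},
  {"translation": [0.312,-0.35,0],"twist": [0,0,-0.33]},
  {"translation": [0.39,-0.437,0],"twist": [0,0,-0.413]},
  {"translation": [0.468,-0.524,0],"twist": [0,0,-0.496]},
  {"translation": [0.546,-0.612,0],"twist": [0,0,-0.578]},
  {"translation": [0.624,-0.699,0],"twist": [0,0,-0.661]},
  {"translation": [0.702,-0.787,0],"twist": [0,0,-0.743]},
  {"translation": [0.78,-0.874,0],"twist": [0,0,-0.826]},
])

```text
t: 2.15
ee_pos: [294.7, 434.0, 404.7]
orientation: [1.578, 2.717, -0.0]
ft_force: [0.2, -0.3, 1.0]
width: 0.6
```

send_rows([
  {"translation": [0.078,-0.087,0],"twist": [0,0,-0.083]},
  {"translation": [0.156,-0.175,0],"twist": [0,0,-0.165]},
  {"translation": [0.234,-0.262,0],"twist": [0,0,-0.248]},
  {"translation": [0.312,-0.35,0],"twist": [0,0,-0.33]},
  {"translation": [0.39,-0.437,0],"twist": [0,0,-0.413]},
  {"translation": [0.468,-0.524,0],"twist": [0,0,-0.496]},
  {"translation": [0.546,-0.612,0],"twist": [0,0,-0.578]},
  {"translation": [0.624,-0.699,0],"twist": [0,0,-0.661]},
  {"translation": [0.702,-0.787,0],"twist": [0,0,-0.743]},
  {"translation": [0.78,-0.874,0],"twist": [0,0,-0.826]},
])

```text
t: 3.15
ee_pos: [372.7, 346.6, 404.7]
orientation: [2.101, 2.335, 0.0]
ft_force: [-0.9, 0.2, 0.2]
width: 0.5
```

send_rows([
  {"translation": [0.078,-0.087,0],"twist": [0,0,-0.083]},
  {"translation": [0.156,-0.175,0],"twist": [0,0,-0.165]},
  {"translation": [0.234,-0.262,0],"twist": [0,0,-0.248]},
  {"translation": [0.312,-0.35,0],"twist": [0,0,-0.33]},
  {"translation": [0.39,-0.437,0],"twist": [0,0,-0.413]},
  {"translation": [0.468,-0.524,0],"twist": [0,0,-0.496]},
  {"translation": [0.546,-0.612,0],"twist": [0,0,-0.578]},
  {"translation": [0.624,-0.699,0],"twist": [0,0,-0.661]},
  {"translation": [0.702,-0.787,0],"twist": [0,0,-0.743]},
  {"translation": [0.78,-0.874,0],"twist": [0,0,-0.826]},
])

```text
t: 4.15
ee_pos: [450.7, 259.2, 404.7]
orientation: [-2.535, -1.855, -0.0]
ft_force: [-0.2, -0.1, -0.2]
width: 0.1
```

send_rows([
  {"translation": [0.078,-0.087,0],"twist": [0,0,-0.083]},
  {"translation": [0.156,-0.175,0],"twist": [0,0,-0.165]},
  {"translation": [0.234,-0.262,0],"twist": [0,0,-0.248]},
  {"translation": [0.312,-0.35,0],"twist": [0,0,-0.33]},
  {"translation": [0.39,-0.437,0],"twist": [0,0,-0.413]},
  {"translation": [0.468,-0.524,0],"twist": [0,0,-0.496]},
  {"translation": [0.546,-0.612,0],"twist": [0,0,-0.578]},
  {"translation": [0.624,-0.699,0],"twist": [0,0,-0.661]},
  {"translation": [0.702,-0.787,0],"twist": [0,0,-0.743]},
  {"translation": [0.78,-0.874,0],"twist": [0,0,-0.826]},
])

```text
t: 5.15
ee_pos: [528.7, 171.8, 404.7]
orientation: [-2.862, -1.296, 0.0]
ft_force: [-0.4, 0.6, -0.6]
width: 0.4
```

send_rows([
  {"translation": [0.078,-0.087,0],"twist": [0,0,-0.083]},
  {"translation": [0.156,-0.175,0],"twist": [0,0,-0.165]},
  {"translation": [0.234,-0.262,0],"twist": [0,0,-0.248]},
  {"translation": [0.312,-0.35,0],"twist": [0,0,-0.33]},
  {"translation": [0.39,-0.437,0],"twist": [0,0,-0.413]},
  {"translation": [0.468,-0.524,0],"twist": [0,0,-0.496]},
  {"translation": [0.546,-0.612,0],"twist": [0,0,-0.578]},
  {"translation": [0.624,-0.699,0],"twist": [0,0,-0.661]},
  {"translation": [0.702,-0.787,0],"twist": [0,0,-0.743]},
  {"translation": [0.78,-0.874,0],"twist": [0,0,-0.826]},
])

```text
t: 6.15
ee_pos: [606.7, 84.4, 404.7]
orientation: [-3.067, -0.681, 0.0]
ft_force: [0.3, 0.9, 0.6]
width: 0.2
```

send_rows([
  {"translation": [0,0,-0.1]},
  {"translation": [0,0,-0.2]},
  {"translation": [0,0,-0.3]},
  {"translation": [0,0,-0.4]},
  {"translation": [0,0,-0.5]},
  {"translation": [0,0,-0.6]},
  {"translation": [0,0,-0.7]},
  {"translation": [0,0,-0.8]},
  {"translation": [0,0,-0.9]},
  {"translation": [0,0,-1]},
])

```text
validation failed for argument at $.co...
```

send_rows([
  {"translation": [0,0,-0.05]},
  {"translation": [0,0,-0.1]},
  {"translation": [0,0,-0.15]},
  {"translation": [0,0,-0.2]},
  {"translation": [0,0,-0.24]},
  {"translation": [0,0,-0.28]},
  {"translation": [0,0,-0.31]},
  {"translation": [0,0,-0.33]},
  {"translation": [0,0,-0.34]},
  {"translation": [0,0,-0.347]},
])

```text
validation failed for argument at $.co...
```

```bash
python3 - <<'E'
from h import *
d=ctrl.get_image("scene"); im=d["img"]
o=ctrl.get_obs(); print(o["ee_pos"].round(1),o["ft_force"].round(1))
cv2.imwrite("pics/s1.png",cv2.resize(im[120:320,180:430],None,fx=3,fy=3,interpolation=cv2.INTER_CUBIC)[:,:,::-1])
# arc waypoints: finger centre angle, r=85; next positions relative to each call start
c=np.array([529,49.])
P=lambda a: c+85*np.array([np.cos(np.radians(a)),np.sin(np.radians(a))])
for a0 in (25,50,75,100,125):
    a=a0+2.5*np.arange(1,11); print(a0,np.round((np.array([P(x) for x in a])-P(a0))/100,3).tolist())
E
```

```text
[607.6  83.4 404.8] [ 0.8 -1.3  1.3]
25 [[-0.016, 0.033], [-0.034, 0.066], [-0.053, 0.097], [-0.074, 0.128], [-0.096, 0.158], [-0.119, 0.187], [-0.144, 0.215], [-0.169, 0.242], [-0.196, 0.267], [-0.224, 0.292]]
50 [[-0.029, 0.023], [-0.059, 0.045], [-0.09, 0.066], [-0.121, 0.085], [-0.154, 0.103], [-0.187, 0.119], [-0.221, 0.134], [-0.256, 0.148], [-0.291, 0.16], [-0.326, 0.17]]
75 [[-0.036, 0.009], [-0.072, 0.016], [-0.109, 0.022], [-0.146, 0.026], [-0.183, 0.028], [-0.22, 0.029], [-0.257, 0.028], [-0.294, 0.026], [-0.331, 0.022], [-0.368, 0.016]]
100 [[-0.036, -0.007], [-0.072, -0.016], [-0.108, -0.026], [-0.143, -0.038], [-0.178, -0.052], [-0.212, -0.067], [-0.245, -0.083], [-0.277, -0.101], [-0.309, -0.12], [-0.34, -0.141]]
125 [[-0.03, -0.022], [-0.059, -0.045], [-0.087, -0.07], [-0.114, -0.095], [-0.139, -0.122], [-0.164, -0.15], [-0.187, -0.179], [-0.209, -0.209], [-0.229, -0.24], [-0.249, -0.271]]
```

View pics/s1.png

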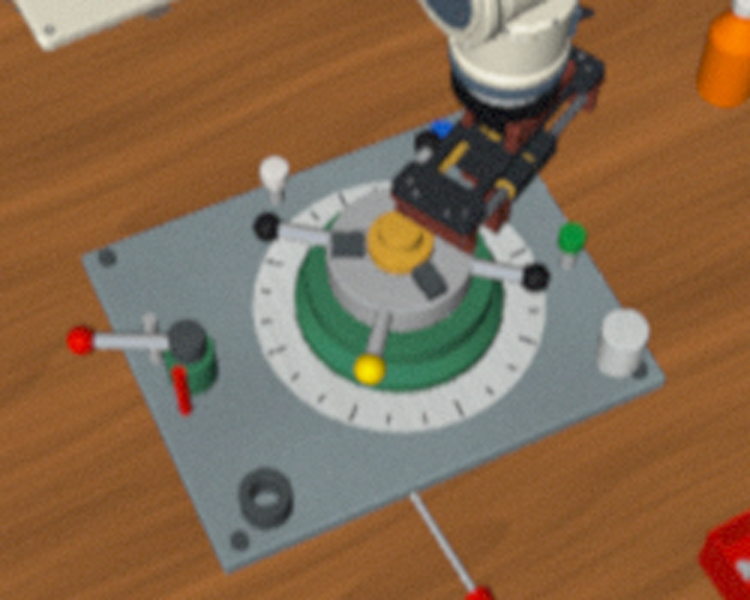

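The descent was refused because twist is mandatory. The picture shows the gripper still high and the table untouched, with yellow at (369,370) in the crop. I'll resend with twist included.

send_rows([
  {"translation": [0,0,-0.1],"twist": [0,0,0]},
  {"translation": [0,0,-0.2],"twist": [0,0,0]},
  {"translation": [0,0,-0.3],"twist": [0,0,0]},
  {"translation": [0,0,-0.4],"twist": [0,0,0]},
  {"translation": [0,0,-0.5],"twist": [0,0,0]},
  {"translation": [0,0,-0.6],"twist": [0,0,0]},
  {"translation": [0,0,-0.7],"twist": [0,0,0]},
  {"translation": [0,0,-0.8],"twist": [0,0,0]},
  {"translation": [0,0,-0.9],"twist": [0,0,0]},
  {"translation": [0,0,-1],"twist": [0,0,0]},
])

```text
t: 7.2
ee_pos: [606.1, 85.1, 303.9]
orientation: [3.066, 0.687, 0.0]
ft_force: [0.3, 0.1, 1.2]
width: 0.7
```

send_rows([
  {"translation": [0,0,-0.05],"twist": [0,0,0]},
  {"translation": [0,0,-0.1],"twist": [0,0,0]},
  {"translation": [0,0,-0.15],"twist": [0,0,0]},
  {"translation": [0,0,-0.2],"twist": [0,0,0]},
  {"translation": [0,0,-0.24],"twist": [0,0,0]},
  {"translation": [0,0,-0.28],"twist": [0,0,0]},
  {"translation": [0,0,-0.31],"twist": [0,0,0]},
  {"translation": [0,0,-0.33],"twist": [0,0,0]},
  {"translation": [0,0,-0.34],"twist": [0,0,0]},
  {"translation": [0,0,-0.347],"twist": [0,0,0]},
])

```text
t: 8.2
ee_pos: [606.1, 85.2, 270.0]
orientation: [3.066, 0.687, 0.0]
ft_force: [0.1, -0.0, -0.3]
width: 0.6
```

```bash
python3 - <<'E'
from h import *
d=ctrl.get_image("scene"); im=d["img"]
o=ctrl.get_obs(); print(o["ee_pos"].round(1),o["ft_force"].round(1))
cv2.imwrite("pics/s2.png",cv2.resize(im[120:320,180:430],None,fx=3,fy=3,interpolation=cv2.INTER_CUBIC)[:,:,::-1])
E
```

```text
[606.1  85.1 269.9] [ 0.  -0.3  0.4]
```

View pics/s2.png

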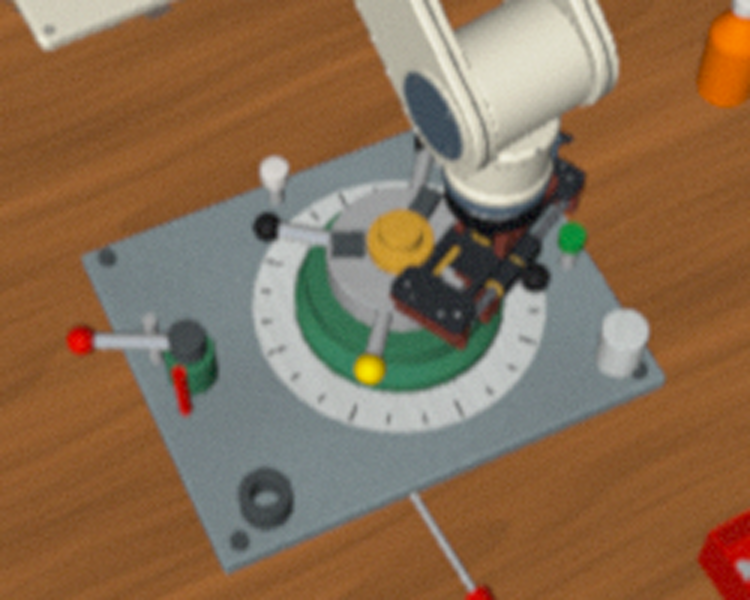

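The fingers are down clear of the spokes and nothing has moved. Starting the arc push.

send_rows([
  {"translation": [-0.016,0.033,0],"twist": [0,0,0.087]},
  {"translation": [-0.034,0.066,0],"twist": [0,0,0.175]},
  {"translation": [-0.053,0.097,0],"twist": [0,0,0.262]},
  {"translation": [-0.074,0.128,0],"twist": [0,0,0.349]},
  {"translation": [-0.096,0.158,0],"twist": [0,0,0.436]},
  {"translation": [-0.119,0.187,0],"twist": [0,0,0.524]},
  {"translation": [-0.144,0.215,0],"twist": [0,0,0.611]},
  {"translation": [-0.169,0.242,0],"twist": [0,0,0.698]},
  {"translation": [-0.196,0.267,0],"twist": [0,0,0.785]},
  {"translation": [-0.224,0.292,0],"twist": [0,0,0.873]},
])

```text
t: 9.25
ee_pos: [584.2, 114.1, 270.3]
orientation: [2.842, 1.337, 0.003]
ft_force: [2.8, -3.5, -2.2]
width: 0.7
```

```bash
cat > yel.py <<'E'
from h import *
c=np.array([529,49.])
o=ctrl.get_obs(); print(o["ee_pos"].round(1),o["ft_force"].round(1),o["qpos"].round(2))
e=o["ee_pos"][:2]-c; print("finger ang",np.degrees(np.arctan2(e[1],e[0])).round(1),np.hypot(*e).round(1))
for n in("top","scene"):
    d=ctrl.get_image(n); im=d["img"]; h=cv2.cvtColor(im,cv2.COLOR_RGB2HSV)
    m=cv2.inRange(h,np.array((25,150,120)),np.array((34,255,255)))
    q,l,s,ce=cv2.connectedComponentsWithStats(m)
    for i in range(1,q):
        if s[i,4]<15: continue
        p=ray(d,*ce[i],100)-c
        if abs(np.hypot(*p)-114)<15: print(n,"yellow ang",np.degrees(np.arctan2(p[1],p[0])).round(1),"r",np.hypot(*p).round(1),s[i,4])
    b=blob(im,(50,120,60),(80,255,255),proj(d,(565,200,68)),9)
    if b:
        p=ray(d,*b[0],68)-c; print(n,"green",np.degrees(np.arctan2(p[1],p[0])).round(1),np.hypot(*p).round(1),b[1])
E
python3 yel.py
```

```text
[584.2 114.1 270.3] [ 2.8 -3.5 -2.2] [ 0.17  0.56  1.78 -0.    0.8   0.87]
finger ang 49.7 85.3
top yellow ang -28.6 r 120.1 15
scene yellow ang -26.9 r 114.6 81
scene green 74.7 155.2 72
```

send_rows([
  {"translation": [-0.029,0.023,0],"twist": [0,0,0.087]},
  {"translation": [-0.059,0.045,0],"twist": [0,0,0.175]},
  {"translation": [-0.09,0.066,0],"twist": [0,0,0.262]},
  {"translation": [-0.121,0.085,0],"twist": [0,0,0.349]},
  {"translation": [-0.154,0.103,0],"twist": [0,0,0.436]},
  {"translation": [-0.187,0.119,0],"twist": [0,0,0.524]},
  {"translation": [-0.221,0.134,0],"twist": [0,0,0.611]},
  {"translation": [-0.256,0.148,0],"twist": [0,0,0.698]},
  {"translation": [-0.291,0.16,0],"twist": [0,0,0.785]},
  {"translation": [-0.326,0.17,0],"twist": [0,0,0.873]},
])

```text
t: 10.35
ee_pos: [551.7, 131.2, 270.3]
orientation: [2.486, 1.918, 0.003]
ft_force: [3.4, -2.0, -2.2]
width: 0.4
```

send_rows([
  {"translation": [-0.036,0.009,0],"twist": [0,0,0.087]},
  {"translation": [-0.072,0.016,0],"twist": [0,0,0.175]},
  {"translation": [-0.109,0.022,0],"twist": [0,0,0.262]},
  {"translation": [-0.146,0.026,0],"twist": [0,0,0.349]},
  {"translation": [-0.183,0.028,0],"twist": [0,0,0.436]},
  {"translation": [-0.22,0.029,0],"twist": [0,0,0.524]},
  {"translation": [-0.257,0.028,0],"twist": [0,0,0.611]},
  {"translation": [-0.294,0.026,0],"twist": [0,0,0.698]},
  {"translation": [-0.331,0.022,0],"twist": [0,0,0.785]},
  {"translation": [-0.368,0.016,0],"twist": [0,0,0.873]},
])

```text
t: 11.35
ee_pos: [515.2, 133.0, 270.5]
orientation: [2.012, 2.411, 0.004]
ft_force: [4.4, -0.7, -2.7]
width: 0.5
```

send_rows([
  {"translation": [-0.036,-0.007,0],"twist": [0,0,0.087]},
  {"translation": [-0.072,-0.016,0],"twist": [0,0,0.175]},
  {"translation": [-0.108,-0.026,0],"twist": [0,0,0.262]},
  {"translation": [-0.143,-0.038,0],"twist": [0,0,0.349]},
  {"translation": [-0.178,-0.052,0],"twist": [0,0,0.436]},
  {"translation": [-0.212,-0.067,0],"twist": [0,0,0.524]},
  {"translation": [-0.245,-0.083,0],"twist": [0,0,0.611]},
  {"translation": [-0.277,-0.101,0],"twist": [0,0,0.698]},
  {"translation": [-0.309,-0.12,0],"twist": [0,0,0.785]},
  {"translation": [-0.34,-0.141,0],"twist": [0,0,0.873]},
])

```text
t: 12.35
ee_pos: [481.2, 119.1, 270.5]
orientation: [1.442, 2.788, 0.004]
ft_force: [3.5, 2.1, -1.3]
width: 0.4
```

```bash
python3 yel.py
```

```text
[481.2 119.1 270.5] [ 3.5  2.1 -1.3] [ 0.22  0.45  2.    0.    0.69 -0.4 ]
finger ang 124.3 84.8
top yellow ang 44.9 r 116.0 16
top green 75.4 160.0 26
scene yellow ang 48.6 r 117.3 58
scene green 74.8 155.1 72
```

send_rows([
  {"translation": [-0.03,-0.022,0],"twist": [0,0,0.087]},
  {"translation": [-0.059,-0.045,0],"twist": [0,0,0.175]},
  {"translation": [-0.087,-0.07,0],"twist": [0,0,0.262]},
  {"translation": [-0.114,-0.095,0],"twist": [0,0,0.349]},
  {"translation": [-0.139,-0.122,0],"twist": [0,0,0.436]},
  {"translation": [-0.164,-0.15,0],"twist": [0,0,0.524]},
  {"translation": [-0.187,-0.179,0],"twist": [0,0,0.611]},
  {"translation": [-0.209,-0.209,0],"twist": [0,0,0.698]},
  {"translation": [-0.22,-0.224,0],"twist": [0,0,0.742]},
  {"translation": [-0.22,-0.224,0],"twist": [0,0,0.742]},
])

```text
t: 13.45
ee_pos: [458.7, 96.5, 270.3]
orientation: [0.906, 3.007, 0.001]
ft_force: [2.7, 2.2, 0.2]
width: 0.6
```

```bash
python3 yel.py; python3 - <<'E'
from h import *
a=ctrl.get_image("scene")["img"][120:320,190:430]; b=ctrl.get_image("top")["img"][185:335,220:400]
r=lambda x:cv2.resize(x,(400,400*x.shape[0]//x.shape[1]),interpolation=cv2.INTER_CUBIC)
A,B=r(a),r(b); H=min(len(A),len(B)); cv2.imwrite("pics/m.png",np.hstack([A[:H],B[:H]])[:,:,::-1])
E
```

```text
[458.7  96.5 270.3] [2.7 2.2 0.2] [ 0.18  0.42  2.06  0.    0.67 -0.8 ]
finger ang 145.9 84.8
top yellow ang 66.5 r 115.1 19
top green 76.6 155.5 56
scene yellow ang 69.3 r 117.8 57
scene green 74.7 155.1 73
```

View pics/m.png

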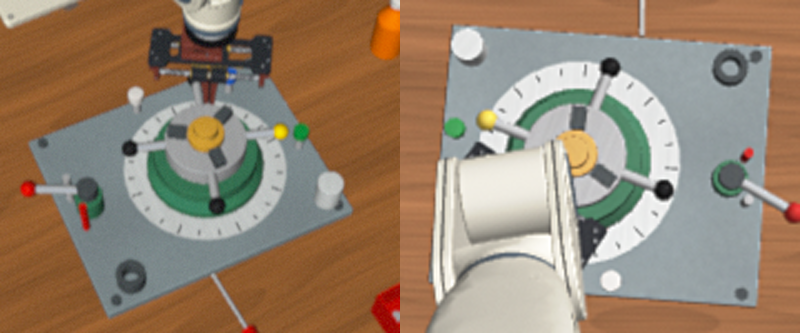

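The left half (scene) shows yellow at (280,131) just short of the green cap at (301,131). The right half (top) shows yellow at (487,119) and green at (455,128). I'll refine the measurement per camera, using the three posts (155 mm circle) as reference.

```bash
cat > meas.py <<'E'
from h import *
from scipy.optimize import least_squares
ang=lambda p:np.degrees(np.arctan2(p[1],p[0]))
o=ctrl.get_obs(); print(o["t"],o["ee_pos"].round(1))
def run(g0=68):
  for n in("top","scene"):
    d=ctrl.get_image(n); im=d["img"]
    posts={}
    for k,lo,hi,p0 in [("g",(50,120,60),(80,255,255),(565,200)),("b",(100,120,80),(125,255,255),(417.5,156)),("w",(0,0,190),(180,60,255),(382,6))]:
        b=blob(im,lo,hi,proj(d,(*p0,g0)),8)
        if b and b[1]>40: posts[k]=ray(d,*b[0],g0-2)
    P=np.array(list(posts.values()))
    f=least_squares(lambda c:np.hypot(*(P-c).T)-155,[529,49]) if len(P)>1 else None
    cs={"nominal":np.array([529.2,49.])}
    if f is not None: cs["posts"]=f.x
    br=blob(im,(10,90,90),(24,255,255),proj(d,(529,49,139)),9)
    if br: cs["brass"]=ray(d,*br[0],136)
    h=cv2.cvtColor(im,cv2.COLOR_RGB2HSV); 
    best=None
    for a in range(0,360,3):
        q=proj(d,(529+114*np.cos(np.radians(a)),49+114*np.sin(np.radians(a)),100))
        b=blob(im,(21,110,70),(36,255,255),q,9)
        if b and (best is None or b[1]>best[1]): best=b
    y=ray(d,*best[0],100)
    print(n,list(posts),"ypx",best[0].round(1),best[1])
    for k,c in cs.items(): print("  ",k,c.round(1),"yellow",ang(y-c).round(2),np.hypot(*(y-c)).round(1),"green",ang(posts["g"]-c).round(2),"todo",(ang(posts["g"]-c)-ang(y-c)).round(2))
run()
E
python3 meas.py
```

```text
13.65 [458.5  96.6 270.1]
top ['g', 'w'] ypx [258.5 238.5] 55
   nominal [529.2  49. ] yellow 68.5 116.4 green 76.59 todo 8.09
   posts [531.   49.4] yellow 69.27 115.3 green 77.21 todo 7.94
   brass [532.   44.1] yellow 70.59 120.0 green 77.96 todo 7.37
scene ['g', 'w'] ypx [358.  198.4] 71
   nominal [529.2  49. ] yellow 69.41 117.3 green 75.18 todo 5.78
   posts [532.1  49.1] yellow 70.74 116.2 green 76.22 todo 5.48
   brass [530.9  48.5] yellow 70.25 117.2 green 75.82 todo 5.57
```

send_rows([
  {"translation": [-0.007,-0.012,0],"twist": [0,0,0.035]},
  {"translation": [-0.015,-0.025,0],"twist": [0,0,0.07]},
  {"translation": [-0.023,-0.038,0],"twist": [0,0,0.105]},
  {"translation": [-0.031,-0.051,0],"twist": [0,0,0.14]},
  {"translation": [-0.038,-0.063,0],"twist": [0,0,0.175]},
  {"translation": [-0.038,-0.063,0],"twist": [0,0,0.175]},
  {"translation": [-0.038,-0.063,0],"twist": [0,0,0.175]},
  {"translation": [-0.038,-0.063,0],"twist": [0,0,0.175]},
  {"translation": [-0.038,-0.063,0],"twist": [0,0,0.175]},
  {"translation": [-0.038,-0.063,0],"twist": [0,0,0.175]},
])

```text
t: 14.75
ee_pos: [454.2, 90.1, 269.8]
orientation: [-0.771, -3.045, 0.001]
ft_force: [0.7, 1.8, 0.9]
width: 0.0
```

```bash
python3 meas.py; python3 - <<'E'
from h import *
d=ctrl.get_image("wrist"); print(d["intrinsics"].round(1).tolist(),d["cam_to_world"].round(3).tolist()); cv2.imwrite("pics/w1.png",d["img"][:,:,::-1])
E
```

```text
14.75 [454.2  90.1 269.8]
top ['g', 'w'] ypx [257.1 242.4] 55
   nominal [529.2  49. ] yellow 73.95 116.3 green 76.53 todo 2.57
   posts [530.8  49.6] yellow 74.63 115.2 green 77.05 todo 2.42
   brass [534.3  43.6] yellow 76.98 120.2 green 78.74 todo 1.76
scene ['g', 'w'] ypx [357.1 194.9] 68
   nominal [529.2  49. ] yellow 74.7 117.5 green 75.32 todo 0.62
   posts [532.6  48.7] yellow 76.34 117.0 green 76.56 todo 0.22
   brass [530.8  48.6] yellow 75.5 117.5 green 75.93 todo 0.42
[[371.6, 0.0, 318.6], [0.0, 371.6, 240.1], [0.0, 0.0, 1.0]] [[0.476, 0.849, 0.23, 391.812], [0.88, -0.459, -0.126, 123.108], [-0.002, 0.263, -0.965, 250.605], [0.0, 0.0, 0.0, 1.0]]
```

View pics/w1.png

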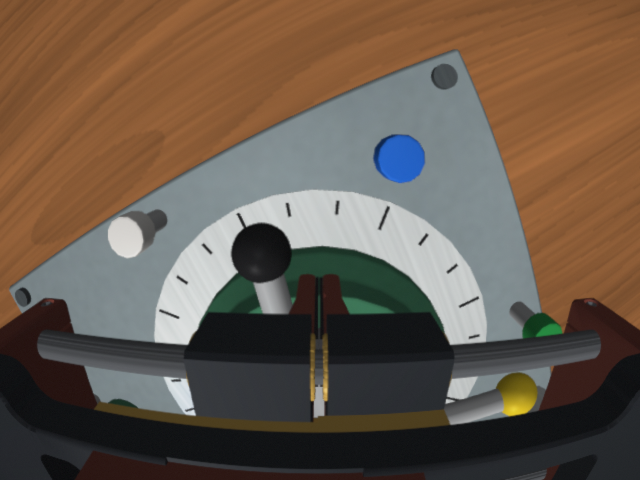

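The wrist view shows the pushed black ball at (262,252), blue cap (400,158), white cap (128,236), yellow ball (517,394) and a partly hidden green cap (543,328). That's a close-up worth measuring.

```bash
cat >> h.py <<'E'
def wray(d,u,v,z):
    K,T=d["intrinsics"],d["cam_to_world"]
    a=(u-K[0,2])/K[0,0]; b=(v-K[1,2])/K[1,1]; t=np.hypot(a,b)
    r=T[:3,:3]@np.array([np.sin(t)*a/t,np.sin(t)*b/t,np.cos(t)]); o=T[:3,3]
    return (o+r*(z-o[2])/r[2])[:2]
E
python3 - <<'E'
from h import *
from scipy.optimize import least_squares
d=ctrl.get_image("wrist"); im=d["img"]
def full(lo,hi,near,R=40):
    h=cv2.cvtColor(im,cv2.COLOR_RGB2HSV); m=cv2.inRange(h,np.array(lo),np.array(hi))
    k=np.zeros_like(m); cv2.circle(k,near,R,255,-1); m&=k
    c=max(cv2.findContours(m,0,2)[0],key=cv2.contourArea); return cv2.minEnclosingCircle(c)
R={}
for n,lo,hi,p,z in [("blue",(100,120,80),(125,255,255),(400,158),68),("white",(0,0,150),(180,60,255),(128,236),68),("green",(50,120,60),(80,255,255),(543,328),68),("yellow",(20,110,60),(36,255,255),(517,394),100),("black",(0,0,0),(180,255,60),(262,245),100)]:
    c,r=full(lo,hi,p,32 if n=="black" else 26); R[n]=wray(d,*c,z); print(n,np.round(c,1),round(r,1),R[n].round(1))
P=np.array([R["blue"],R["white"],R["green"]])
c=least_squares(lambda c:np.hypot(*(P-c).T)-155,[529,49]); print(c.x,c.fun)
for c in (c.x,np.array([529.5,49.])):
  print({k:[np.degrees(np.arctan2(*(v-c)[::-1])).round(2),np.hypot(*(v-c)).round(1)] for k,v in R.items()})
E
```

```text
blue [399.1 158.3] 25.3 [417.4 154.3]
white [125.  237.4] 21.6 [382.5   4.6]
green [541.9 333. ] 19.3 [558.8 196.6]
yellow [516.5 394.8] 22.5 [563.  159.7]
black [261.9 245.1] 31.9 [418.3  81.2]
[530.37930568  45.82248414] [ 1.5807043  -1.47553527 -1.51781171]
{'blue': [np.float64(136.16), np.float64(156.6)], 'white': [np.float64(-164.41), np.float64(153.5)], 'green': [np.float64(79.33), np.float64(153.5)], 'yellow': [np.float64(74.03), np.float64(118.4)], 'black': [np.float64(162.5), np.float64(117.6)]}
{'blue': [np.float64(136.78), np.float64(153.8)], 'white': [np.float64(-163.18), np.float64(153.6)], 'green': [np.float64(78.77), np.float64(150.5)], 'yellow': [np.float64(73.17), np.float64(115.6)], 'black': [np.float64(163.87), np.float64(115.8)]}
```

Wrist and top views agree on about 2.5–3° left (posts 60° apart put green at about 76.6°, yellow at about 73.9°). The scene camera says 0.4°. I'll push 2.5° more, back off, lift, and look from near.

send_rows([
  {"translation": [-0.004,-0.008,0],"twist": [0,0,0.022]},
  {"translation": [-0.009,-0.016,0],"twist": [0,0,0.044]},
  {"translation": [-0.013,-0.025,0],"twist": [0,0,0.065]},
  {"translation": [-0.017,-0.033,0],"twist": [0,0,0.087]},
  {"translation": [-0.017,-0.033,0],"twist": [0,0,0.087]},
  {"translation": [-0.017,-0.033,0],"twist": [0,0,0.087]},
  {"translation": [-0.017,-0.033,0],"twist": [0,0,0.087]},
  {"translation": [0.01,0.02,0],"twist": [0,0,0.087]},
  {"translation": [0.04,0.08,0],"twist": [0,0,0.087]},
  {"translation": [0.053,0.108,0],"twist": [0,0,0.087]},
])

```text
t: 15.95
ee_pos: [460.3, 101.5, 270.0]
orientation: [0.705, 3.061, 0.0]
ft_force: [-0.6, -0.1, -0.6]
width: 0.8
```

send_rows([
  {"translation": [0,0,0.1],"twist": [0,0,0]},
  {"translation": [0,0,0.2],"twist": [0,0,0]},
  {"translation": [0,0,0.3],"twist": [0,0,0]},
  {"translation": [0,0,0.4],"twist": [0,0,0]},
  {"translation": [0,0,0.5],"twist": [0,0,0]},
  {"translation": [0,0,0.6],"twist": [0,0,0]},
  {"translation": [0,0,0.7],"twist": [0,0,0]},
  {"translation": [0,0,0.8],"twist": [0,0,0]},
  {"translation": [0,0,0.9],"twist": [0,0,0]},
  {"translation": [0,0,1],"twist": [0,0,0]},
])

```text
t: 16.95
ee_pos: [459.7, 100.9, 370.8]
orientation: [0.705, 3.061, -0.0]
ft_force: [1.0, 0.5, 0.1]
width: 0.6
```

```bash
python3 meas.py; python3 - <<'E'
from h import *
d=ctrl.get_image("wrist"); print(d["cam_to_world"].round(3).tolist()); cv2.imwrite("pics/w2.png",d["img"][:,:,::-1])
E
```

```text
16.95 [459.7 100.9 370.8]
top ['g', 'b', 'w'] ypx [256.5 243.7] 52
   nominal [529.2  49. ] yellow 75.84 116.8 green 76.59 todo 0.75
   posts [530.7  49.8] yellow 76.46 115.8 green 77.05 todo 0.6
   brass [530.7  47.7] yellow 76.69 117.7 green 77.22 todo 0.53
scene ['g', 'b', 'w'] ypx [356.5 193.5] 70
   nominal [529.2  49. ] yellow 76.85 117.4 green 75.23 todo -1.62
   posts [532.6  48.5] yellow 78.54 117.2 green 76.5 todo -2.04
   brass [530.8  48.6] yellow 77.65 117.5 green 75.83 todo -1.82
[[0.437, 0.867, 0.239, 396.439], [0.899, -0.421, -0.115, 131.289], [0.0, 0.265, -0.964, 351.999], [0.0, 0.0, 0.0, 1.0]]
```

View pics/w2.png

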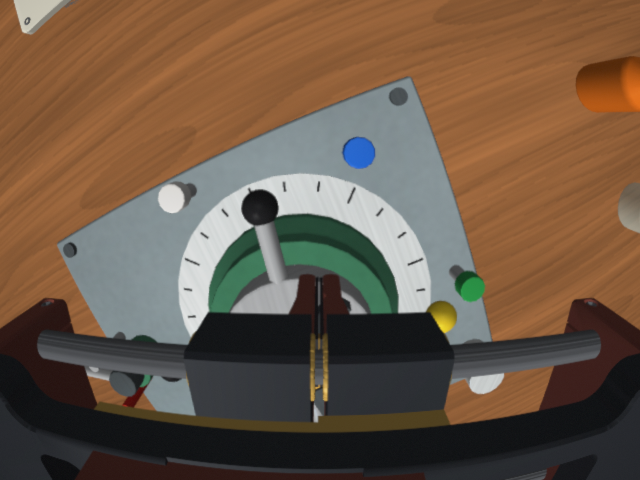

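This wrist view shows all three caps — blue (359,153), white (172,198), green (470,286) — and the pushed black ball (260,208), all unobstructed. I'll fit from it.

```bash
cat > wm.py <<'E'
from h import *
import sys
from scipy.optimize import least_squares
def wm(pts,d):
    im=d["img"]; h=cv2.cvtColor(im,cv2.COLOR_RGB2HSV); R={}
    C={"blue":((100,120,80),(125,255,255),68),"white":((0,0,150),(180,60,255),68),"green":((50,150,90),(80,255,255),68),"yellow":((20,110,50),(36,255,255),100),"black":((0,0,0),(180,255,55),100)}
    for n,p in pts.items():
        lo,hi,z=C[n]; m=cv2.inRange(h,np.array(lo),np.array(hi)); k=np.zeros_like(m); cv2.circle(k,p,24,255,-1); m=cv2.morphologyEx(m&k,cv2.MORPH_OPEN,np.ones((9,9)))
        c=max(cv2.findContours(m,0,1)[0],key=cv2.contourArea); (x,y),(w,hh),_=cv2.fitEllipse(c)
        R[n]=wray(d,x,y,z); print(n,round(x,1),round(y,1),round(w,1),round(hh,1),R[n].round(1))
    P=np.array([R[k] for k in("blue","white","green") if k in R])
    f=least_squares(lambda c:np.hypot(*(P-c).T)-155,[529,49]); print("axis",f.x.round(1),f.fun.round(1))
    for c in(f.x,np.array([529.5,49.])): print({k:(round(float(np.degrees(np.arctan2(*(v-c)[::-1]))),2),round(float(np.hypot(*(v-c))),1)) for k,v in R.items()})
E
python3 - <<'E'
from wm import *
wm({"blue":(359,153),"white":(172,198),"green":(470,286),"black":(260,208),"yellow":(441,317)},ctrl.get_image("wrist"))
E
```

```text
blue 359.0 153.0 30.7 31.2 [417.8 154.8]
white 170.2 199.2 26.4 29.7 [382.3   3.9]
green 472.6 289.6 20.3 24.3 [565.7 199.3]
black 260.4 207.2 30.8 36.1 [419.3  75.2]
yellow 443.9 316.1 23.2 30.8 [556.9 162.6]
axis [530.6  48.4] [ 0.1 -0.1 -0.1]
{'blue': (136.69, 155.1), 'white': (-163.3, 154.9), 'green': (76.92, 154.9), 'black': (166.44, 114.5), 'yellow': (77.04, 117.2)}
{'blue': (136.57, 153.9), 'white': (-162.96, 154.0), 'green': (76.46, 154.6), 'black': (166.61, 113.3), 'yellow': (76.44, 116.9)}
```

Fit residuals are 0.1 mm. The black spoke puts yellow at 76.4°, against green at 76.7–76.9°, so it's set within about 0.4°. Now the clamp: move above a point clockwise of the lever and look from near.

send_rows([
  {"translation": [-0.001,-0.068,0],"twist": [0,0,-0.087]},
  {"translation": [-0.002,-0.135,0],"twist": [0,0,-0.174]},
  {"translation": [-0.004,-0.203,0],"twist": [0,0,-0.261]},
  {"translation": [-0.005,-0.27,0],"twist": [0,0,-0.348]},
  {"translation": [-0.006,-0.338,0],"twist": [0,0,-0.435]},
  {"translation": [-0.007,-0.406,0],"twist": [0,0,-0.521]},
  {"translation": [-0.008,-0.473,0],"twist": [0,0,-0.608]},
  {"translation": [-0.01,-0.541,0],"twist": [0,0,-0.695]},
  {"translation": [-0.011,-0.608,0],"twist": [0,0,-0.782]},
  {"translation": [-0.012,-0.676,0],"twist": [0,0,-0.869]},
])

```text
t: 18.15
ee_pos: [458.6, 32.8, 370.0]
orientation: [1.354, 2.835, 0.0]
ft_force: [-0.1, -0.1, -0.8]
width: 0.4
```

send_rows([
  {"translation": [-0.001,-0.068,0],"twist": [0,0,-0.087]},
  {"translation": [-0.002,-0.135,0],"twist": [0,0,-0.174]},
  {"translation": [-0.004,-0.203,0],"twist": [0,0,-0.261]},
  {"translation": [-0.005,-0.27,0],"twist": [0,0,-0.348]},
  {"translation": [-0.006,-0.338,0],"twist": [0,0,-0.435]},
  {"translation": [-0.007,-0.406,0],"twist": [0,0,-0.521]},
  {"translation": [-0.008,-0.473,0],"twist": [0,0,-0.608]},
  {"translation": [-0.01,-0.541,0],"twist": [0,0,-0.695]},
  {"translation": [-0.011,-0.608,0],"twist": [0,0,-0.782]},
  {"translation": [-0.012,-0.676,0],"twist": [0,0,-0.869]},
])

```text
t: 19.15
ee_pos: [457.3, -34.8, 370.0]
orientation: [-1.933, -2.477, 0.0]
ft_force: [-0.3, -0.6, 0.6]
width: 0.1
```

send_rows([
  {"translation": [-0.001,-0.068,0],"twist": [0,0,-0.087]},
  {"translation": [-0.002,-0.135,0],"twist": [0,0,-0.174]},
  {"translation": [-0.004,-0.203,0],"twist": [0,0,-0.261]},
  {"translation": [-0.005,-0.27,0],"twist": [0,0,-0.348]},
  {"translation": [-0.006,-0.338,0],"twist": [0,0,-0.435]},
  {"translation": [-0.007,-0.406,0],"twist": [0,0,-0.521]},
  {"translation": [-0.008,-0.473,0],"twist": [0,0,-0.608]},
  {"translation": [-0.01,-0.541,0],"twist": [0,0,-0.695]},
  {"translation": [-0.011,-0.608,0],"twist": [0,0,-0.782]},
  {"translation": [-0.012,-0.676,0],"twist": [0,0,-0.869]},
])

```text
t: 20.15
ee_pos: [456.1, -102.4, 370.0]
orientation: [-2.421, -2.002, 0.0]
ft_force: [0.4, 0.6, -0.1]
width: 0.4
```

send_rows([
  {"translation": [-0.001,-0.068,0],"twist": [0,0,-0.087]},
  {"translation": [-0.002,-0.135,0],"twist": [0,0,-0.174]},
  {"translation": [-0.004,-0.203,0],"twist": [0,0,-0.261]},
  {"translation": [-0.005,-0.27,0],"twist": [0,0,-0.348]},
  {"translation": [-0.006,-0.338,0],"twist": [0,0,-0.435]},
  {"translation": [-0.007,-0.406,0],"twist": [0,0,-0.521]},
  {"translation": [-0.008,-0.473,0],"twist": [0,0,-0.608]},
  {"translation": [-0.01,-0.541,0],"twist": [0,0,-0.695]},
  {"translation": [-0.011,-0.608,0],"twist": [0,0,-0.782]},
  {"translation": [-0.012,-0.676,0],"twist": [0,0,-0.869]},
])

```text
t: 21.15
ee_pos: [454.9, -170.0, 370.0]
orientation: [-2.796, -1.433, 0.0]
ft_force: [0.2, -0.1, -0.2]
width: 0.3
```

```bash
python3 - <<'E'
from h import *
d=ctrl.get_image("wrist"); print(ctrl.get_obs()["qpos"].round(2)); cv2.imwrite("pics/w3.png",d["img"][:,:,::-1])
E
```

```text
[-0.38  0.27  1.96 -0.    0.91  0.24]
```

View pics/w3.png

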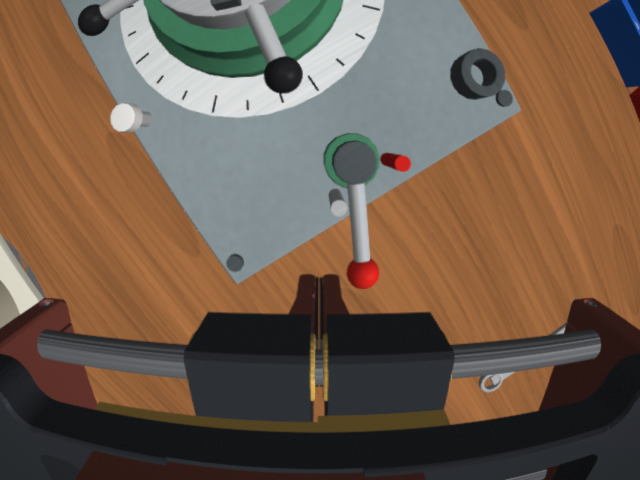

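The wrist view shows the hub at (354,162), red ball (363,273), red pin top (403,163) and the grey pin on the near side at (338,208). The lever runs along image-down and the fingers sit on its clockwise side.

```bash
python3 - <<'E'
from h import *
d=ctrl.get_image("wrist")
t=wray(d,363,273,75); rp=wray(d,403,163,86); gp=wray(d,338,210,86)
for z in(80,84,88): print("hub",z,wray(d,354,162,z).round(1))
print("tip",t.round(1),"redpin",rp.round(1),"greypin",gp.round(1))
for pv in (wray(d,354,162,84),np.array([519.,-141])):
  for n,p in(("tip",t),("rp",rp),("gp",gp)):
    v=p-pv; print(n,np.degrees(np.arctan2(v[1],v[0])).round(1),np.hypot(*v).round(1))
E
```

```text
hub 80 [ 509.9 -141.3]
hub 84 [ 509.7 -140.9]
hub 88 [ 509.6 -140.4]
tip [ 466.6 -217.6] redpin [ 538.6 -161.5] greypin [ 480.2 -162.5]
tip -119.3 88.1
rp -35.5 35.5
gp -143.8 36.6
tip -124.4 92.8
rp -46.2 28.4
gp -151.0 44.3
```

send_rows([
  {"translation": [-0.01,-0.01,-0.1],"twist": [0,0,0.04]},
  {"translation": [-0.02,-0.02,-0.2],"twist": [0,0,0.08]},
  {"translation": [-0.03,-0.03,-0.3],"twist": [0,0,0.12]},
  {"translation": [-0.04,-0.04,-0.4],"twist": [0,0,0.16]},
  {"translation": [-0.052,-0.06,-0.5],"twist": [0,0,0.223]},
  {"translation": [-0.052,-0.06,-0.6],"twist": [0,0,0.223]},
  {"translation": [-0.052,-0.06,-0.7],"twist": [0,0,0.223]},
  {"translation": [-0.052,-0.06,-0.8],"twist": [0,0,0.223]},
  {"translation": [-0.052,-0.06,-0.9],"twist": [0,0,0.223]},
  {"translation": [-0.052,-0.06,-1],"twist": [0,0,0.223]},
])

```text
t: 22.25
ee_pos: [449.8, -175.4, 269.1]
orientation: [-2.709, -1.591, -0.0]
ft_force: [-0.7, 0.2, -0.5]
width: 0.8
```

send_rows([
  {"translation": [0,0,-0.04],"twist": [0,0,0]},
  {"translation": [0,0,-0.08],"twist": [0,0,0]},
  {"translation": [0,0,-0.12],"twist": [0,0,0]},
  {"translation": [0,0,-0.16],"twist": [0,0,0]},
  {"translation": [0,0,-0.19],"twist": [0,0,0]},
  {"translation": [0,0,-0.21],"twist": [0,0,0]},
  {"translation": [0,0,-0.22],"twist": [0,0,0]},
  {"translation": [0,0,-0.22],"twist": [0,0,0]},
  {"translation": [0,0,-0.22],"twist": [0,0,0]},
  {"translation": [0,0,-0.22],"twist": [0,0,0]},
])

```text
t: 23.25
ee_pos: [449.8, -175.5, 248.1]
orientation: [2.709, 1.591, 0.0]
ft_force: [0.5, -0.2, 0.8]
width: 0.6
```

```bash
python3 - <<'E'
from h import *
o=ctrl.get_obs(); print(o["ee_pos"].round(1),o["ft_force"].round(1))
pv=np.array([509.5,-140.8])
def P(th,off,r=60):
    a=np.radians(th); return pv+r*np.array([np.cos(a),np.sin(a)])+off*np.array([np.sin(a),-np.cos(a)])
s=P(-119.3,35); print(s)
W=[(-119.3,35-1.6*k) for k in range(1,11)]
W+=[(-119.3+2.5*k,19) for k in range(1,27)]
W=np.array(W); prev=(-119.3,35)
for c in range(0,len(W),10):
    b=P(*prev); print([[*np.round((P(*w)-b)/100,3).tolist(),round(float(np.radians(w[0]-prev[0])/.5),3)] for w in W[c:c+10]]); prev=W[min(c+9,len(W)-1)]
E
```

```text
[ 449.8 -175.5  248.1] [ 0.5 -0.2  0.8]
[ 449.61462836 -175.99577053]
[[0.014, -0.008, 0.0], [0.028, -0.016, 0.0], [0.042, -0.023, 0.0], [0.056, -0.031, 0.0], [0.07, -0.039, 0.0], [0.084, -0.047, 0.0], [0.098, -0.055, 0.0], [0.112, -0.063, 0.0], [0.126, -0.07, 0.0], [0.14, -0.078, 0.0]]
[[0.019, -0.02, 0.087], [0.039, -0.038, 0.175], [0.06, -0.056, 0.262], [0.082, -0.073, 0.349], [0.104, -0.089, 0.436], [0.127, -0.104, 0.524], [0.151, -0.118, 0.611], [0.175, -0.131, 0.698], [0.2, -0.143, 0.785], [0.225, -0.154, 0.873]]
[[0.026, -0.01, 0.087], [0.052, -0.018, 0.175], [0.078, -0.026, 0.262], [0.105, -0.032, 0.349], [0.132, -0.037, 0.436], [0.159, -0.041, 0.524], [0.186, -0.043, 0.611], [0.214, -0.045, 0.698], [0.241, -0.045, 0.785], [0.269, -0.044, 0.873]]
[[0.027, 0.002, 0.087], [0.055, 0.005, 0.175], [0.082, 0.01, 0.262], [0.109, 0.016, 0.349], [0.135, 0.022, 0.436], [0.161, 0.03, 0.524]]
```

send_rows([
  {"translation": [0.014,-0.008,0],"twist": [0,0,0]},
  {"translation": [0.028,-0.016,0],"twist": [0,0,0]},
  {"translation": [0.042,-0.023,0],"twist": [0,0,0]},
  {"translation": [0.056,-0.031,0],"twist": [0,0,0]},
  {"translation": [0.07,-0.039,0],"twist": [0,0,0]},
  {"translation": [0.084,-0.047,0],"twist": [0,0,0]},
  {"translation": [0.098,-0.055,0],"twist": [0,0,0]},
  {"translation": [0.112,-0.063,0],"twist": [0,0,0]},
  {"translation": [0.126,-0.07,0],"twist": [0,0,0]},
  {"translation": [0.14,-0.078,0],"twist": [0,0,0]},
])

```text
t: 24.25
ee_pos: [463.9, -183.3, 248.0]
orientation: [-2.709, -1.591, 0.0]
ft_force: [-0.5, 0.7, -0.1]
width: 0.3
```

send_rows([
  {"translation": [0.019,-0.02,0],"twist": [0,0,0.087]},
  {"translation": [0.039,-0.038,0],"twist": [0,0,0.175]},
  {"translation": [0.06,-0.056,0],"twist": [0,0,0.262]},
  {"translation": [0.082,-0.073,0],"twist": [0,0,0.349]},
  {"translation": [0.104,-0.089,0],"twist": [0,0,0.436]},
  {"translation": [0.127,-0.104,0],"twist": [0,0,0.524]},
  {"translation": [0.151,-0.118,0],"twist": [0,0,0.611]},
  {"translation": [0.175,-0.131,0],"twist": [0,0,0.698]},
  {"translation": [0.2,-0.143,0],"twist": [0,0,0.785]},
  {"translation": [0.225,-0.154,0],"twist": [0,0,0.873]},
])

```text
t: 25.25
ee_pos: [485.8, -198.4, 247.7]
orientation: [-2.297, -2.141, 0.001]
ft_force: [-1.7, 1.9, 0.5]
width: 0.2
```

send_rows([
  {"translation": [0.026,-0.01,0],"twist": [0,0,0.087]},
  {"translation": [0.052,-0.018,0],"twist": [0,0,0.175]},
  {"translation": [0.078,-0.026,0],"twist": [0,0,0.262]},
  {"translation": [0.105,-0.032,0],"twist": [0,0,0.349]},
  {"translation": [0.132,-0.037,0],"twist": [0,0,0.436]},
  {"translation": [0.159,-0.041,0],"twist": [0,0,0.524]},
  {"translation": [0.186,-0.043,0],"twist": [0,0,0.611]},
  {"translation": [0.214,-0.045,0],"twist": [0,0,0.698]},
  {"translation": [0.241,-0.045,0],"twist": [0,0,0.785]},
  {"translation": [0.269,-0.044,0],"twist": [0,0,0.873]},
])

```text
t: 26.25
ee_pos: [512.7, -202.9, 247.7]
orientation: [-1.778, -2.587, 0.001]
ft_force: [-2.7, 0.1, 1.8]
width: 0.6
```

```bash
cat > tip.py <<'E'
from h import *
o=ctrl.get_obs(); print(o["t"],o["ee_pos"].round(1),o["ft_force"].round(1),"fz/rowmax")
pv=np.array([509.5,-140.8])
for n in("top","scene"):
    d=ctrl.get_image(n); im=d["img"]; best=None
    for a in range(-130,-30,4):
        q=proj(d,(*(pv+87*np.array([np.cos(np.radians(a)),np.sin(np.radians(a))])),75)); b=blob(im,(0,150,80),(8,255,255),q,8)
        if b and (best is None or b[1]>best[1]): best=b
    if best: v=ray(d,*best[0],75)-pv; print(n,"lever",np.degrees(np.arctan2(v[1],v[0])).round(1),np.hypot(*v).round(1),best[1])
E
python3 tip.py
```

```text
26.25 [ 512.7 -202.9  247.7] [-2.7  0.1  1.8] fz/rowmax
scene lever -72.2 84.0 89
```

send_rows([
  {"translation": [0.014,0.001,0],"twist": [0,0,0.044]},
  {"translation": [0.027,0.002,0],"twist": [0,0,0.087]},
  {"translation": [0.041,0.003,0],"twist": [0,0,0.131]},
  {"translation": [0.055,0.005,0],"twist": [0,0,0.175]},
  {"translation": [0.068,0.007,0],"twist": [0,0,0.218]},
  {"translation": [0.082,0.01,0],"twist": [0,0,0.262]},
  {"translation": [0.095,0.013,0],"twist": [0,0,0.305]},
  {"translation": [0.109,0.016,0],"twist": [0,0,0.349]},
  {"translation": [0.109,0.016,0],"twist": [0,0,0.349]},
  {"translation": [0.109,0.016,0],"twist": [0,0,0.349]},
])

```text
t: 27.35
ee_pos: [524.3, -201.5, 248.1]
orientation: [1.55, 2.732, 0.0]
ft_force: [-0.3, -1.3, -1.6]
width: 0.3
```

```bash
python3 tip.py
```

```text
27.35 [ 524.3 -201.5  248.1] [-0.3 -1.3 -1.6] fz/rowmax
scene lever -61.7 84.3 86
```

send_rows([
  {"translation": [0.006,0.002,0],"twist": [0,0,0.02]},
  {"translation": [0.012,0.003,0],"twist": [0,0,0.04]},
  {"translation": [0.018,0.005,0],"twist": [0,0,0.06]},
  {"translation": [0.024,0.006,0],"twist": [0,0,0.08]},
  {"translation": [0.03,0.008,0],"twist": [0,0,0.1]},
  {"translation": [0.036,0.009,0],"twist": [0,0,0.12]},
  {"translation": [0.042,0.011,0],"twist": [0,0,0.14]},
  {"translation": [0.042,0.011,0],"twist": [0,0,0.14]},
  {"translation": [0.042,0.011,0],"twist": [0,0,0.14]},
  {"translation": [0.042,0.011,0],"twist": [0,0,0.14]},
])

```text
t: 28.45
ee_pos: [528.3, -200.5, 248.0]
orientation: [1.453, 2.785, -0.0]
ft_force: [-2.3, -4.4, 0.6]
width: 0.4
```

```bash
python3 tip.py
```

```text
28.45 [ 528.3 -200.5  248. ] [-2.3 -4.4  0.6] fz/rowmax
scene lever -58.1 84.4 87
```

send_rows([
  {"translation": [0.004,0.001,0],"twist": [0,0,0.013]},
  {"translation": [0.008,0.003,0],"twist": [0,0,0.026]},
  {"translation": [0.012,0.004,0],"twist": [0,0,0.039]},
  {"translation": [0.016,0.005,0],"twist": [0,0,0.052]},
  {"translation": [0.02,0.006,0],"twist": [0,0,0.065]},
  {"translation": [0.02,0.006,0],"twist": [0,0,0.065]},
  {"translation": [0.02,0.006,0],"twist": [0,0,0.065]},
  {"translation": [0.02,0.006,0],"twist": [0,0,0.065]},
  {"translation": [0.02,0.006,0],"twist": [0,0,0.065]},
  {"translation": [0.02,0.006,0],"twist": [0,0,0.065]},
])

```text
t: 29.55
ee_pos: [529.1, -200.5, 247.9]
orientation: [-1.406, -2.807, 0.003]
ft_force: [-9.5, -9.9, 5.7]
width: 0.6
```

```bash
python3 tip.py
```

```text
29.55 [ 529.1 -200.5  247.9] [-9.5 -9.9  5.7] fz/rowmax
scene lever -58.0 84.2 87
```

The force jumped to 14 N with the lever no longer moving (-58.1° → -58.0°), so it's against the stop. Back off and lift.

send_rows([
  {"translation": [-0.02,-0.013,0],"twist": [0,0,0]},
  {"translation": [-0.05,-0.033,0],"twist": [0,0,0]},
  {"translation": [-0.09,-0.058,0],"twist": [0,0,0]},
  {"translation": [-0.14,-0.09,0],"twist": [0,0,0]},
  {"translation": [-0.16,-0.1,0.1],"twist": [0,0,0]},
  {"translation": [-0.16,-0.1,0.25],"twist": [0,0,0]},
  {"translation": [-0.16,-0.1,0.4],"twist": [0,0,0]},
  {"translation": [-0.16,-0.1,0.6],"twist": [0,0,0]},
  {"translation": [-0.16,-0.1,0.8],"twist": [0,0,0]},
  {"translation": [-0.16,-0.1,1],"twist": [0,0,0]},
])

```text
t: 30.65
ee_pos: [514.5, -209.7, 350.5]
orientation: [1.407, 2.807, 0.0]
ft_force: [0.1, -0.2, -0.9]
width: 0.5
```

send_rows([
  {"translation": [-0.06,-0.05,0.04],"twist": [0,0,-0.08]},
  {"translation": [-0.12,-0.1,0.08],"twist": [0,0,-0.16]},
  {"translation": [-0.18,-0.15,0.12],"twist": [0,0,-0.24]},
  {"translation": [-0.24,-0.2,0.16],"twist": [0,0,-0.32]},
  {"translation": [-0.3,-0.25,0.2],"twist": [0,0,-0.4]},
  {"translation": [-0.36,-0.3,0.24],"twist": [0,0,-0.48]},
  {"translation": [-0.42,-0.35,0.28],"twist": [0,0,-0.56]},
  {"translation": [-0.48,-0.4,0.32],"twist": [0,0,-0.64]},
  {"translation": [-0.54,-0.45,0.36],"twist": [0,0,-0.72]},
  {"translation": [-0.6,-0.5,0.4],"twist": [0,0,-0.8]},
])

```text
t: 31.65
ee_pos: [453.8, -260.2, 388.3]
orientation: [-1.942, -2.47, 0.0]
ft_force: [-0.3, 0.3, 0.9]
width: 0.8
```

```bash
python3 tip.py; python3 meas.py; python3 - <<'E'
from h import *
d=ctrl.get_image("wrist"); print(ctrl.get_obs()["qpos"].round(2)); cv2.imwrite("pics/w4.png",d["img"][:,:,::-1])
E
```

```text
31.65 [ 453.8 -260.2  388.3] [-0.3  0.3  0.9] fz/rowmax
top lever -57.8 86.9 68
scene lever -58.0 84.5 88
31.75 [ 453.7 -260.4  388.6]
top ['g', 'b', 'w'] ypx [256.6 244.1] 58
   nominal [529.2  49. ] yellow 76.34 116.4 green 76.53 todo 0.19
   posts [530.6  49.8] yellow 76.93 115.2 green 76.97 todo 0.04
   brass [530.3  49. ] yellow 76.88 116.1 green 76.93 todo 0.05
scene ['g', 'b', 'w'] ypx [356.5 193.5] 70
   nominal [529.2  49. ] yellow 76.85 117.4 green 75.25 todo -1.59
   posts [532.6  48.4] yellow 78.53 117.3 green 76.52 todo -2.01
   brass [530.9  48.7] yellow 77.67 117.4 green 75.88 todo -1.79
[-0.54  0.3   1.87  0.    0.98 -0.78]
```

View pics/w4.png

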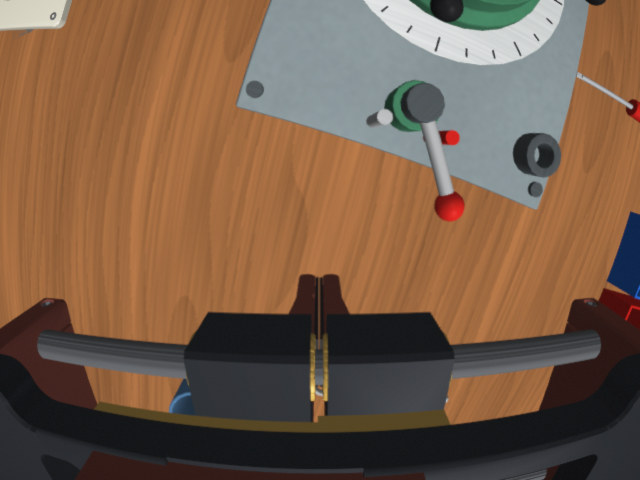

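The picture shows the bar resting against the red pin (452,138), with the ball at (450,207), the collar at (537,154) undisturbed and the arm clear. The top view puts yellow within 0.2° of green after clamping. Handing in.

```bash
python3 -c "
from workcell import ctrl
print(ctrl.close_job())"
```

```text
the job is handed in; nothing more can be done
None
```

The table is set with the yellow-tipped spoke at the green post and the clamp lever is round against its red stop pin. I handed the job in at about 32 s; it gives no verdict.

- **Table:** With closed fingertips I pushed a black spoke about 117° anticlockwise, at about 3–5 N where read. A close wrist view before clamping put the yellow spoke within about 0.4° of the green post. The top camera gave 0.04–0.2° after clamping.
- **Disagreement:** The scene camera gave 1.6–2.0° past the post for the same setting. I trusted the wrist and top views, because the wrist fit to the three posts was good to 0.1 mm.
- **Clamp:** I pushed the lever about 61° until it stopped moving and the force rose to about 14 N. After I backed off it stayed at -57.8°, and the wrist picture shows the bar against the red pin.
- **Everything else:** The brass blank still measured on the axis from the top camera. The collar and driver looked untouched in the last picture. I did not measure the other loose items at the end, but the arm passed well clear of them. At hand-in the arm was lifted away and touching nothing.

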